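Fit the marble slab into the serving board and stand the sugar shaker on it

ROBOT

A 6-joint arm with a two-finger parallel gripper is mounted at the origin on a cart in front of the work surface, level with it; the furniture and walls round the work are solid. World frame = base frame: x ahead of the robot, y to its left, z up, the work surface at z = 0. Lengths are in m, angles in degrees, forces in N, time in s.
With the tool pointing down it reaches from about 0.4 to 0.825 m from the base axis. Payload 7 kg.
Tool frame: the origin (TCP) lies at the centre of the arm's flange, where the gripper is bolted on; the fingertips stand 178 mm ahead of it and the grasp point (between the pads) lies 159 mm ahead of it (r.tips_ahead is the z of the fingertips in the tool frame, in m); z points along the fingers, y is the line along which they close (so a half turn about z gives the same grasp; the last joint's range is limited). The gripper opens to 88 mm and grips with 3 to 60 N. Pads are 19 mm wide; open, the fingers measure 130 mm over their backs; the gripper's body (78 mm by 193 mm) begins 47 mm behind the grasp point.
Start: joints at [-49.154, 20.546, 0.682, 0, -70.136, -16.507], TCP at [0.278, -0.615, 0.405] pointing down, gripper open.
Joint ranges: [-176.03, 176.03], [-82.01, 121.73], [-58.28, 71.71], [-173.87, 95.51], [-174.79, -0.11], [-173.66, 173.66]. Speed limits (degrees/s): [136.94, 136.94, 172.46, 180, 180, 180].

INTERFACE

Orientations are given as [roll, pitch, yaw] about the fixed x, y, z axes, in that order (R = Rz(yaw) Ry(pitch) Rx(roll)).
In Python, from plant import r gives the robot as it stands. The module is installed in compiled form; this text tells all that it offers.
- The arm moves only by the shell command python3 -m pendant 'ROWS' [FORCE]. ROWS is JSON, a list that holds one entry, the list of rows, each a list of 7 numbers: the shift along the tool's x, y, z in m, then the turn, a rotation vector about the tool's x, y, z in degrees, then the gripper command: -1 is shut, 1 is fully open, values between are in proportion. A call has 1 to 5 rows; each row is the pose to reach, as a shift and turn from the pose commanded when the call began, along the tool's axes at that moment; what a row does not reach only later rows make up. A row lasts 1/10 s, in which the tool goes at most 50 mm and 8.59 degrees, less where a joint would pass 70% of its speed; a pose out of reach is approached as far as the arm can. A call with a gripper value outside its range is refused whole. The fingers move at their own pace and stop on an object; FORCE is the grip in N (left out, the last holds). Time passes only in rows, so rows that repeat a pose let the fingers close. It gives the time, the measured TCP pose, the force, the opening and the grip force at its end, in the units of the state.
- r.get_state(): the state, without advancing time (a new reading comes with each control period).
- r.capture(name): name is "scene" or "top"; returns the picture (400x640x3 uint8, red, green, blue); there is no depth.
- r.camera_params(name): a dict with "fx", "fy", "cx", "cy" (pixels), "dist_coeffs" ([k1, k2, p1, p2, k3] as OpenCV has them; the pictures are not rectified), "R" (3x3) and "t" (3): a world point X has camera coordinates R X + t. Camera axes: x right, y down, z forward; pixel columns grow to the right and rows downward; lengths in m; the calibration is good to about 2 mm. A picture is of the moment at which its call begins. camera_params takes no time and is no camera call.
- r.close_job(): hands the job in; it is judged then, once.
The state is a dict: "time_s": time; "joints": joint angles; "qd": joint speeds; "joint_torque": joint torques, N m; "tcp_pos": TCP position; "eef_rot": TCP orientation; "contact_force": force on the tool from outside, world axes, zero at the start; "moment": the same for the moment, N m; "gripper_width": finger opening in m; "gripper_force": force on a finger pad.
Only numpy, scipy, OpenCV 4.12 (cv2) and the standard library are available. Lean on these libraries where they do the work, as an engineer would, in place of code of your own. Each camera call takes 0.05 s, during which the arm holds its last target. There are 200 camera calls.

TASK

Get the serving board ready: the sugar shaker is standing in the board's recess, so first set it upright on the bare worktop beside the board. Then slide the marble slab along the board, without lifting it off, until it drops flat into the recess, and finally stand the sugar shaker upright on the middle of the seated slab and let go. Leave the candle at the other end of the board where it stands.

Things in the scene. Friction and masses are not known exactly. Their poses are not given: they have to be found in the camera images.
- serving_board: fixed wooden board, 131 (x) x 356 (y) mm, origin at the centre of its underside. Dark rails 12 mm wide along both long edges, tops 25 mm above the worktop; between them a channel 107 mm wide, open at both ends, its floor 18 mm above the worktop but for the recess in the middle (see recess). The level stretches at the two ends are each 126 mm long. A glass shelf 0.22 m up overhangs all x > 0.71 m
- recess (a point): centre of the recess floor, 8 mm above the worktop, axes as the board's; the recess is 104 mm long (board y -52 to +52 mm), as wide as the channel (107 mm) and 10 mm deep below the channel floor, with upright steps at both ends and a 24 mm push-out hole in its middle
- slab: loose white marble slab, 100 x 100 x 10 mm, 0.19 to 0.38 kg, origin at the centre of its underside. Starts flat on the +y or -y end stretch of the channel, about 3.5 mm play to each rail, its centre 108 to 124 mm from the board's middle, underside 18 mm above the worktop; once seated the underside is at 8 mm and the top level with the end stretches
- sugar_shaker: upright round sugar shaker, 44 mm diameter up to 66 mm height, then a narrower cap 34 mm across, 90 mm tall, 0.07 to 0.14 kg, loose; starts standing in the recess; origin at the centre of its underside, z up along its axis
- board_candle: cream battery candle, 39 mm diameter, 61 mm tall, loose, standing on the board's other end stretch; to be left alone; origin at the centre of its underside
Mind the look-alikes: they are no part of the job. Leave any purple or yellow look-alike of the sugar_shaker alone.

How it is judged:
By the outcome, as a careful person would: the job done as asked, in the order asked, and still so for the second after the job is handed in, with the robot touching nothing.
It also fails if it takes over 72 s, if anything falls off the work surface, if the arm or the gripper's body presses on something with over 40 N, if the wrist force passes 120 N, or if a joint passes its speed limit or range.

## Working session

There is one attempt and no reset: what is moved stays moved. The work goes in short steps, Python scripts to look and compute and a shell command to move; the robot and the scene stay as the last step left them, time stands still between calls to the robot, and variables do not carry over. Pictures are saved under pics/ and viewed, at most 13 in all, crops included, and the job is handed in when it is done.

```bash
mkdir -p pics
cat > h.py <<'E'
import numpy as np, cv2
from plant import r
def ray(cam,uv):
    p=r.camera_params(cam);K=np.array([[p['fx'],0,p['cx']],[0,p['fy'],p['cy']],[0,0,1.]])
    R=np.array(p['R']);t=np.array(p['t'])
    n=cv2.undistortPoints(np.array([[uv]],float),K,np.array(p['dist_coeffs'],float))[0,0]
    return -R.T@t, R.T@np.array([n[0],n[1],1.])
def onz(cam,uv,z):
    c,d=ray(cam,uv); return c+d*(z-c[2])/d[2]
def proj(cam,X):
    p=r.camera_params(cam);K=np.array([[p['fx'],0,p['cx']],[0,p['fy'],p['cy']],[0,0,1.]])
    return cv2.projectPoints(np.array([X],float),cv2.Rodrigues(np.array(p['R'],float))[0],np.array(p['t'],float),K,np.array(p['dist_coeffs'],float))[0][0,0]
def snap(cam,f):
    im=np.array(r.capture(cam)); cv2.imwrite('pics/'+f,im[:,:,::-1]); return im
E
python3 - <<'E'
from h import *
snap('top','top1.png');snap('scene','scene1.png')
for c in('top','scene'):
    print(c,ray(c,(320,200)))
s=r.get_state();print(s['tcp_pos'],s['eef_rot'],s['time_s'],s['contact_force'])
E
```

```text
top (array([0.51362002, 0.06459003, 0.87789747]), array([ 0.05651061,  0.02034011, -0.99826203]))
scene (array([0.24738883, 0.61934759, 0.59985309]), array([ 0.39049811, -0.68158472, -0.61934895]))
[ 0.27813139 -0.61485932  0.40382786] [ 1.79915359e+02 -8.03127026e-03 -1.55666713e+02] 0.1 [-0.14241767  0.29875112 -0.37801653]
```

View pics/top1.png

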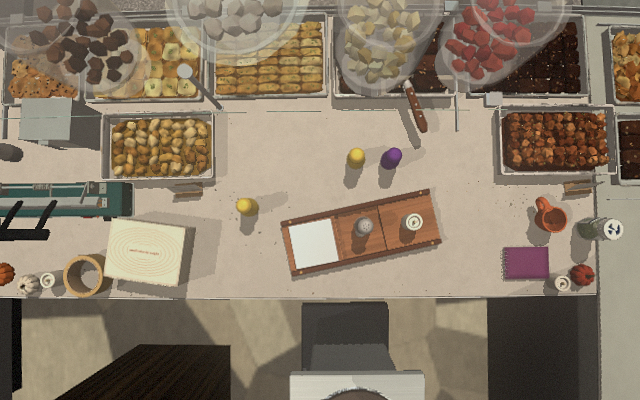

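View pics/scene1.png

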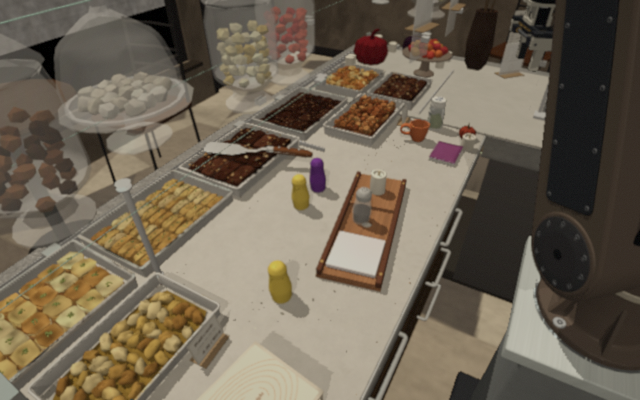

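The top view shows the board centred near (360,232), with the slab at its left (+y) end (315,245), the grey shaker at (364,226) and the candle at (414,222). Yellow look-alikes stand at (356,157) and (247,206), and a purple one at (391,158).

Run:
```python
from h import *
im=cv2.imread('pics/top1.png')[:,:,::-1]; hsv=cv2.cvtColor(np.ascontiguousarray(im),cv2.COLOR_RGB2HSV)
roi=np.zeros(im.shape[:2],np.uint8); roi[180:285,270:452]=1
b=((hsv[...,1]>95)&(roi>0)).astype(np.uint8)*255
w=((hsv[...,1]<28)&(hsv[...,2]>215)&(roi>0)).astype(np.uint8)*255
b=cv2.morphologyEx(b,cv2.MORPH_OPEN,np.ones((3,3)))
cs=np.vstack([c for c in cv2.findContours(b,0,2)[0] if cv2.contourArea(c)>60])
pts=np.array([onz('top',p[0],.025)[:2] for p in cs],np.float32)
def rect(pts):
    R=cv2.minAreaRect(pts);return R,cv2.boxPoints(R)
print('board',rect(pts))
print('px',cv2.boxPoints(cv2.minAreaRect(cs)))
c=max(cv2.findContours(w,0,2)[0],key=cv2.contourArea)
print('slabpx',cv2.boxPoints(cv2.minAreaRect(c)))
print('slab',rect(np.array([onz('top',p[0],.028)[:2] for p in c],np.float32)))
v=np.hstack([im[180:285,270:452],cv2.cvtColor(b,8)[180:285,270:452],cv2.cvtColor(w,8)[180:285,270:452]])
v=cv2.resize(im[180:285,270:452],None,fx=4,fy=4,interpolation=2); cv2.imwrite('pics/crop1.png',v[:,:,::-1])
print('shaker',onz('top',(364,226),.09),'candle',onz('top',(414,222),.061))
for n,p in dict(y1=(356,157),p=(391,158),y2=(247,206)).items(): print(n,onz('top',p,.08))
```

```text
board (((0.48717817664146423, -0.010372787714004517), (0.12837277352809906, 0.3523039221763611), 12.073822975158691), array([[ 0.38756564,  0.14845651],
       [ 0.46125767, -0.19605407],
       [ 0.5867907 , -0.16920209],
       [ 0.5130987 ,  0.1753085 ]], dtype=float32))
px [[279.57056 221.64665]
 [428.67224 188.09874]
 [440.9328  242.5901 ]
 [291.83112 276.138  ]]
slabpx [[288.73077 226.65384]
 [329.5     218.5    ]
 [337.69232 259.46155]
 [296.9231  267.6154 ]]
slab (((0.462957501411438, 0.09838399291038513), (0.09570036828517914, 0.09571979194879532), 10.876326560974121), array([[0.4069362 , 0.13635533],
       [0.42499754, 0.04235498],
       [0.51897883, 0.06041266],
       [0.50091743, 0.15441301]], dtype=float32))
shaker [ 0.50191446 -0.01262555  0.09      ] candle [ 0.50929084 -0.12612614  0.061     ]
y1 [0.65184872 0.00170313 0.08      ]
p [ 0.64895822 -0.07445586  0.08      ]
y2 [0.54718967 0.23968807 0.08      ]
```

View pics/crop1.png

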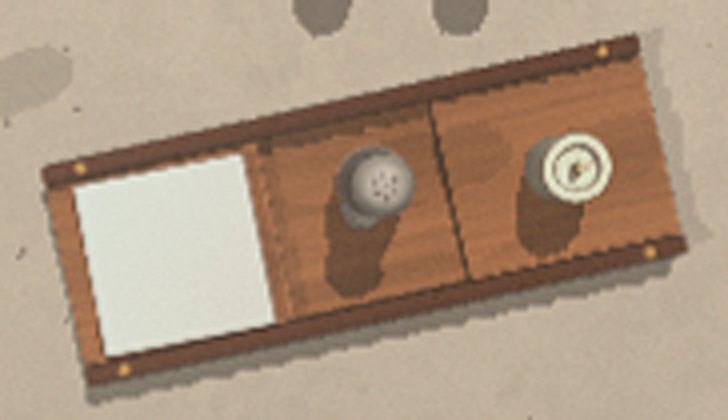

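The crop shows the slab flat on the +y stretch. The shaker cap is centred near crop (385,183), which is full-frame (366,226), and the candle sits on the -y stretch. The step line on the far side is visible at crop x≈450.

```bash
cat > go.py <<'E'
import sys
from h import *
from scipy.spatial.transform import Rotation as Ro
x,y,z,yaw=map(float,sys.argv[1:5])
s=r.get_state();C=Ro.from_euler('xyz',s['eef_rot'],degrees=True)
T=Ro.from_euler('xyz',[180,0,yaw],degrees=True)
print('d',np.round(C.inv().apply(np.array([x,y,z])-s['tcp_pos']),4),'turn',np.round((C.inv()*T).as_rotvec(degrees=True),2))
print('at',np.round(s['tcp_pos'],4),np.round(s['eef_rot'],2),'t',round(s['time_s'],2),'F',np.round(s['contact_force'],1),'w',round(s['gripper_width'],4),round(s['gripper_force'],1))
E
python3 - <<'E'
from h import *
S=onz('top',(366.25,225.75),.098);print('shaker',S)
a=np.radians(12.07);B=lambda u,v:(0.487+u*np.cos(a)-v*np.sin(a),-.0104+u*np.sin(a)+v*np.cos(a))
print('recess',B(0,0),'pushstart',B(0,.19),'pushend',B(0,.055))
print(proj('scene',[S[0],S[1],.098]),proj('scene',[S[0],S[1],.008]))
E
python3 go.py 0.502 -0.017 0.404 -77.93
```

```text
shaker [ 0.50251755 -0.0165903   0.098     ]
recess (np.float64(0.487), np.float64(-0.0104)) pushstart (np.float64(0.4472697520633582), np.float64(0.17539964316137147)) pushend (np.float64(0.4754991387551826), np.float64(0.04338410723092331))
[363.87380641 187.29955845] [361.51602966 218.86813695]
d [-4.503e-01  4.525e-01  4.000e-04] turn [ 8.000e-02  5.000e-02 -7.774e+01]
at [ 0.2781 -0.6149  0.4038] [ 1.7992e+02 -1.0000e-02 -1.5567e+02] t 0.1 F [-0.1  0.3 -0.4] w 0.0876 0.0
```

```bash
python3 -m pendant '[[[-0.035,0.035,0,0,0,-8,1],[-0.07,0.07,0,0,0,-16,1],[-0.105,0.105,0,0,0,-24,1],[-0.14,0.14,0,0,0,-32,1],[-0.175,0.175,0,0,0,-40,1]]]'; python3 go.py 0.502 -0.017 0.404 -77.93
```

```text
time_s: 0.6
tcp_pos: [0.3656, -0.3816, 0.4044]
eef_rot: [180.0, 0.0, -115.4]
contact_force: [1.2, -0.2, 0.9]
gripper_width: 0.0877
gripper_force: 0.0
d [-0.3879  0.0329  0.0004] turn [ 2.000e-02  2.000e-02 -3.743e+01]
at [ 0.3656 -0.3816  0.4044] [ 1.7998e+02  1.0000e-02 -1.1536e+02] t 0.6 F [ 1.2 -0.2  0.9] w 0.0877 0.0
```

```bash
python3 -m pendant '[[[-0.048,0.004,0,0,0,-7.5,1],[-0.096,0.008,0,0,0,-15,1],[-0.144,0.012,0,0,0,-22.5,1],[-0.192,0.016,0,0,0,-30,1],[-0.24,0.02,0,0,0,-37.4,1]]]'; python3 go.py 0.502 -0.017 0.30 -77.93
```

```text
time_s: 1.1
tcp_pos: [0.4514, -0.1565, 0.4047]
eef_rot: [-180.0, 0.0, -77.9]
contact_force: [1.9, -0.5, 0.1]
gripper_width: 0.0875
gripper_force: 0.0
d [-0.1259 -0.0785  0.1047] turn [-0.01  0.   -0.02]
at [ 0.4514 -0.1565  0.4047] [-179.99    0.    -77.95] t 1.1 F [ 1.9 -0.5  0.1] w 0.0875 0.0
```

```bash
python3 -m pendant '[[[-0.03,-0.02,0,0,0,0,1],[-0.06,-0.04,0.02,0,0,0,1],[-0.095,-0.06,0.05,0,0,0,1],[-0.126,-0.0785,0.08,0,0,0,1],[-0.126,-0.0785,0.08,0,0,0,1]]]'; python3 go.py 0.502 -0.017 0.221 -77.93
```

```text
time_s: 1.6
tcp_pos: [0.5024, -0.0163, 0.3207]
eef_rot: [179.7, 0.0, -78.1]
contact_force: [-0.5, -0.9, -0.3]
gripper_width: 0.0878
gripper_force: 0.0
d [ 0.0006 -0.0001  0.0997] turn [ 0.35  0.01 -0.18]
at [ 0.5024 -0.0163  0.3207] [ 1.7965e+02  1.0000e-02 -7.8110e+01] t 1.6 F [-0.5 -0.9 -0.3] w 0.0878 0.0
```

```bash
python3 -m pendant '[[[0,0,0.03,0,0,0,1],[0,0,0.06,0,0,0,1],[0,0,0.085,0,0,0,1],[0,0,0.1,0,0,0,1],[0,0,0.1,0,0,0,1]]]' 12; python3 -m pendant '[[[0,0,0,0,0,0,0],[0,0,0,0,0,0,-0.3],[0,0,0,0,0,0,-0.6],[0,0,0,0,0,0,-1],[0,0,0,0,0,0,-1]]]' 12;  python3 -m pendant '[[[0,0,0,0,0,0,-1],[0,0,0,0,0,0,-1],[0,0,0,0,0,0,-1]]]' 12; python3 go.py 0.502 -0.017 0.30 -77.93; python3 -c "
from h import *
a=snap('top','t2.png');b=snap('scene','s2.png')
cv2.imwrite('pics/g2.png',np.vstack([cv2.resize(a[150:290,230:460],None,fx=2,fy=2),cv2.resize(b[140:290,270:500],None,fx=2,fy=2)])[:,:,::-1])"
```

```text
time_s: 2.1
tcp_pos: [0.5017, -0.0197, 0.2228]
eef_rot: [179.8, -0.0, -78.3]
contact_force: [-1.3, -0.1, 0.5]
gripper_width: 0.0874
gripper_force: 0.0
time_s: 2.6
tcp_pos: [0.5027, -0.0191, 0.2252]
eef_rot: [-179.9, 0.0, -78.3]
contact_force: [0.5, 0.7, -0.4]
gripper_width: 0.0529
gripper_force: 0.0
time_s: 2.9
tcp_pos: [0.5027, -0.0191, 0.2248]
eef_rot: [-180.0, -0.0, -78.3]
contact_force: [-0.8, 0.8, 0.9]
gripper_width: 0.0386
gripper_force: 11.9
d [-0.0022  0.0002 -0.0752] turn [-0.01 -0.   -0.32]
at [ 0.5027 -0.0191  0.2248] [-179.99   -0.    -78.25] t 2.9 F [-0.8  0.8  0.9] w 0.0386 11.9
```

View pics/g2.png

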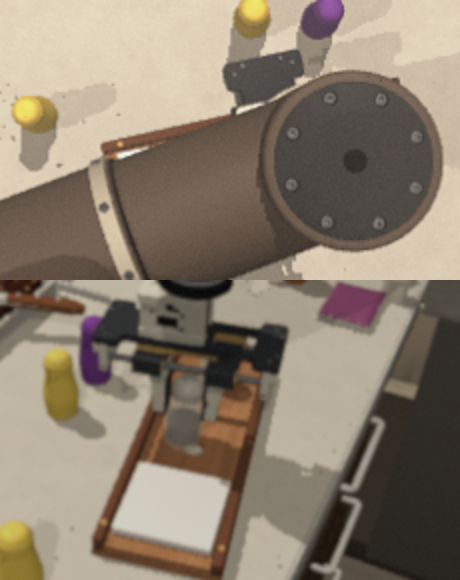

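The shaker still stands where predicted, with its cap at scene (363,189), and the fingers are on either side of it. I'll lift it and check the hold.

```bash
python3 -m pendant '[[[0,0,-0.005,0,0,0,-1],[0,0,-0.02,0,0,0,-1],[0,0,-0.04,0,0,0,-1],[0,0,-0.055,0,0,0,-1],[0,0,-0.06,0,0,0,-1]]]' 20; python3 go.py 0.595 0.10 0.285 -77.93; python3 -c "
from h import *
b=snap('scene','s3.png')
cv2.imwrite('pics/g3.png',cv2.resize(b[120:260,290:450],None,fx=4,fy=4,interpolation=2)[:,:,::-1])"
```

```text
time_s: 3.5
tcp_pos: [0.503, -0.019, 0.2863]
eef_rot: [-179.9, 0.0, -78.2]
contact_force: [0.7, 0.2, -1.6]
gripper_width: 0.0382
gripper_force: 19.7
d [-0.0978 -0.1143  0.0016] turn [-0.14  0.01 -0.32]
at [ 0.503  -0.019   0.2863] [-1.7986e+02  1.0000e-02 -7.8250e+01] t 3.5 F [ 0.7  0.2 -1.6] w 0.0382 19.7
```

View pics/g3.png

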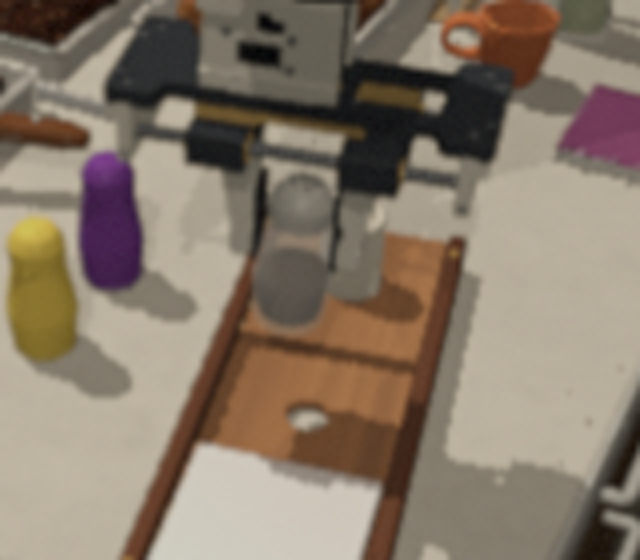

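The shaker is held upright above the recess at crop (297,255). The push-out hole is visible at (307,415), and the purple and yellow look-alikes are undisturbed.

```bash
python3 -m pendant '[[[-0.015,-0.017,0,0,0,0,-1],[-0.04,-0.047,0,0,0,0,-1],[-0.07,-0.082,0,0,0,0,-1],[-0.09,-0.105,0,0,0,0,-1],[-0.098,-0.114,0,0,0,0,-1]]]'; python3 -m pendant '[[[0,0,0,0,0,0,-1],[0,0,0.01,0,0,0,-1],[0,0,0.03,0,0,0,-1],[0,0,0.05,0,0,0,-1],[0,0,0.06,0,0,0,-1]]]'; python3 -m pendant '[[[0,0,0,0,0,0,-1],[0,0,0,0,0,0,-1]]]';python3 go.py 0.595 0.10 0.217 -77.93
```

```text
time_s: 4.05
tcp_pos: [0.5959, 0.1028, 0.2831]
eef_rot: [179.9, -0.0, -78.2]
contact_force: [-0.6, -0.6, -1.2]
gripper_width: 0.0384
gripper_force: 19.7
time_s: 4.55
tcp_pos: [0.5928, 0.0987, 0.2224]
eef_rot: [179.8, -0.0, -78.3]
contact_force: [-0.8, -0.3, -0.4]
gripper_width: 0.0381
gripper_force: 19.7
time_s: 4.75
tcp_pos: [0.5943, 0.0997, 0.2249]
eef_rot: [-180.0, -0.0, -78.3]
contact_force: [0.4, -0.5, 0.4]
gripper_width: 0.0386
gripper_force: 19.7
d [-0.0002 -0.0008  0.0079] turn [-0.   -0.01 -0.35]
at [0.5943 0.0997 0.2249] [-1.800e+02 -1.000e-02 -7.828e+01] t 4.75 F [ 0.4 -0.5  0.4] w 0.0386 19.7
```

```bash
python3 -m pendant '[[[0,0,0.003,0,0,0,-1],[0,0,0.005,0,0,0,-1],[0,0,0.007,0,0,0,-1],[0,0,0.007,0,0,0,-1]]]'; python3 -m pendant '[[[0,0,0.001,0,0,0,-1],[0,0,0.001,0,0,0,-1],[0,0,0.001,0,0,0,-1]]]';python3 go.py 0.595 0.10 0.217 -77.93
```

```text
time_s: 5.15
tcp_pos: [0.5942, 0.1001, 0.2176]
eef_rot: [180.0, 0.0, -78.3]
contact_force: [-0.2, 0.5, -1.7]
gripper_width: 0.0386
gripper_force: 19.7
time_s: 5.45
tcp_pos: [0.5944, 0.1001, 0.2168]
eef_rot: [-180.0, 0.0, -78.3]
contact_force: [0.8, 0.4, 0.7]
gripper_width: 0.0383
gripper_force: 19.8
d [ 0.0003 -0.0006 -0.0002] turn [-0.02  0.   -0.32]
at [0.5944 0.1001 0.2168] [-179.98    0.    -78.25] t 5.45 F [0.8 0.4 0.7] w 0.0383 19.8
```

```bash
python3 -m pendant '[[[0,0,0.001,0,0,0,-1],[0,0,0.001,0,0,0,-1],[0,0,0.001,0,0,0,-1]]]' | grep -E "tcp|cont"; python3 -m pendant '[[[0,0,0.001,0,0,0,-1],[0,0,0.001,0,0,0,-1],[0,0,0.001,0,0,0,-1]]]'| grep -E "tcp|cont"
```

```text
tcp_pos: [0.5945, 0.1001, 0.2167]
contact_force: [-2.4, 0.7, 7.6]
tcp_pos: [0.5945, 0.1001, 0.2166]
contact_force: [-5.0, -0.4, 16.2]
```

```bash
python3 -m pendant '[[[0,0,-0.002,0,0,0,-1],[0,0,-0.002,0,0,0,-1],[0,0,-0.002,0,0,0,-0.1],[0,0,-0.002,0,0,0,0.2],[0,0,-0.002,0,0,0,0.6]]]'; python3 -m pendant '[[[0,0,-0.002,0,0,0,1],[0,0,-0.002,0,0,0,1],[0,0,-0.002,0,0,0,1],[0,0,-0.03,0,0,0,1],[0,0,-0.07,0,0,0,1]]]';  python3 -m pendant '[[[0,0,-0.04,0,0,0,1],[0,0,-0.05,0,0,0,1]]]'; python3 go.py 0.4465 0.178 0.33 -77.93
```

```text
time_s: 6.55
tcp_pos: [0.5942, 0.1, 0.2163]
eef_rot: [180.0, -0.0, -78.3]
contact_force: [0.4, 0.6, 0.1]
gripper_width: 0.0501
gripper_force: 0.0
time_s: 7.05
tcp_pos: [0.5935, 0.0997, 0.285]
eef_rot: [179.7, -0.1, -78.3]
contact_force: [0.6, 1.0, 0.1]
gripper_width: 0.0861
gripper_force: 0.0
time_s: 7.25
tcp_pos: [0.5954, 0.1004, 0.3417]
eef_rot: [-179.6, 0.0, -78.2]
contact_force: [1.4, -0.2, 0.3]
gripper_width: 0.0877
gripper_force: 0.0
d [-0.1064  0.13    0.0109] turn [-0.41  0.04 -0.29]
at [0.5954 0.1004 0.3417] [-1.7959e+02  4.0000e-02 -7.8220e+01] t 7.25 F [ 1.4 -0.2  0.3] w 0.0877 0.0
```

```bash
python3 -m pendant '[[[-0.025,0.03,0,0,0,-0.3,-0.09],[-0.05,0.06,0,0,0,-0.3,-0.09],[-0.08,0.095,0,0,0,-0.3,-0.09],[-0.107,0.13,0,0,0,-0.3,-0.09],[-0.107,0.13,0,0,0,-0.3,-0.09]]]' >/dev/null; python3 -m pendant '[[[0,0,0,0,0,0,-0.09],[0,0,0,0,0,0,-0.09]]]'; python3 go.py 0.4462 0.1803 0.200 -77.93; python3 -c "
from h import *
a=snap('top','t4.png');cv2.imwrite('pics/g4.png',cv2.resize(a[120:300,220:460],None,fx=3,fy=3,interpolation=2)[:,:,::-1])"
```

```text
time_s: 7.95
tcp_pos: [0.4457, 0.1784, 0.3367]
eef_rot: [-180.0, 0.0, -78.0]
contact_force: [0.1, 0.4, -1.3]
gripper_width: 0.0411
gripper_force: 0.0
d [-0.0017 -0.0009  0.1367] turn [-0.02  0.   -0.02]
at [0.4457 0.1784 0.3367] [-179.98    0.    -77.95] t 7.95 F [ 0.1  0.4 -1.3] w 0.0411 0.0
```

View pics/g4.png

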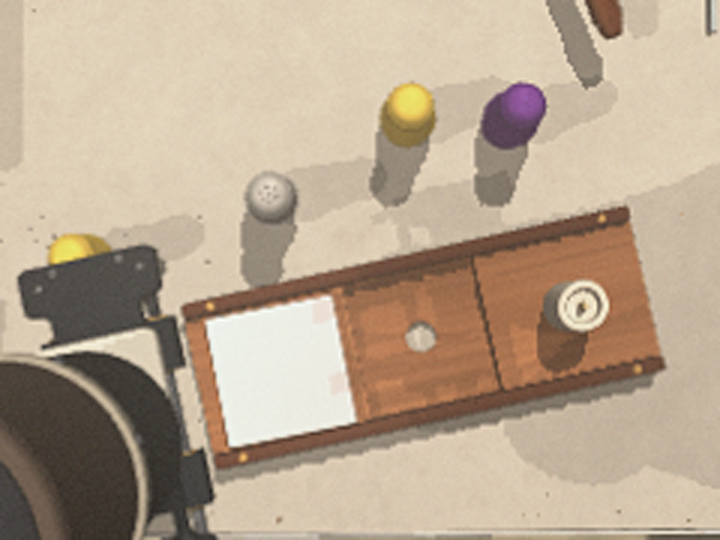

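The shaker stands upright on the bare worktop at crop (271,197). The slab, the candle at (582,306) and the look-alikes are unmoved. The yellow look-alike at (80,250) is close to the gripper body, so I'll check that clearance before lowering.

Run:
```python
from h import *
a=np.radians(12.07)
def uv(P): d=np.array(P[:2])-[.487,-.0104];return np.round([d[0]*np.cos(a)+d[1]*np.sin(a),-d[0]*np.sin(a)+d[1]*np.cos(a)],4)
im=cv2.imread('pics/top1.png');h=cv2.cvtColor(im,cv2.COLOR_BGR2HSV)
m=((h[...,1]>140)&(h[...,0]>15)&(h[...,0]<32)).astype(np.uint8);m[:190]=0;m[225:]=0;m[:,:225]=0;m[:,270:]=0
c=max(cv2.findContours(m,0,2)[0],key=cv2.contourArea)
for z in(.0,.05,.09):
    q=np.array([uv(onz('top',p[0],z)) for p in c]);print(z,q.min(0),q.max(0))
print('slab edge',uv(onz('top',(292.8,247.8),.028)),'hole',uv(onz('top',(360.3,232.7),.008)),onz('top',(360.3,232.7),.008))
print('shaker',onz('top',(310.3,185.7),.09))
b=cv2.imread('pics/scene1.png');h=cv2.cvtColor(b,cv2.COLOR_BGR2HSV)
m=((h[...,1]>140)&(h[...,0]>15)&(h[...,0]<32)).astype(np.uint8);m[:255]=0;m[310:]=0;m[:,:260]=0;m[:,300:]=0
ys,xs=np.nonzero(m);print(xs.min(),xs.max(),ys.min(),ys.max())
for z in(.08,.09,.1): print(z,proj('scene',[.547,.24,z]))
t=np.array(r.get_state()['tcp_pos']);print('tool uv',uv(t))
T=lambda u,v:(0.487+u*np.cos(a)-v*np.sin(a),-.0104+u*np.sin(a)+v*np.cos(a))
print(T(-.01,.178))
```

```text
0.0 [0.1067 0.2258] [0.139 0.273]
0.05 [0.103  0.2168] [0.1334 0.2613]
0.09 [0.1    0.2096] [0.129  0.2519]
slab edge [-0.0013  0.1595] hole [-0.0022 -0.0009] [ 0.48505334 -0.01176694  0.008     ]
shaker [0.5891143  0.10119459 0.09      ]
269 290 261 302
0.08 [280.82104298 263.50519228]
0.09 [280.39444529 259.64898757]
0.1 [279.96034482 255.71968132]
tool uv [-0.0008  0.193 ]
(np.float64(0.4400001022929686), np.float64(0.16157386317556685))
```

```bash
python3 -m pendant '[[[0.005,0.004,0,0,0,0,-0.32],[0.015,0.009,0.01,0,0,0,-0.32],[0.015,0.009,0.04,0,0,0,-0.32],[0.015,0.009,0.07,0,0,0,-0.32],[0.015,0.009,0.09,0,0,0,-0.32]]]' >/dev/null; python3 -m pendant '[[[0,0,0.015,0,0,0,-0.32],[0,0,0.025,0,0,0,-0.32],[0,0,0.035,0,0,0,-0.32],[0,0,0.04,0,0,0,-0.32],[0,0,0.04,0,0,0,-0.32]]]'; python3 go.py 0.44 0.1616 0.200 -77.93
```

```text
time_s: 9.0
tcp_pos: [0.4395, 0.1615, 0.2062]
eef_rot: [180.0, -0.0, -78.0]
contact_force: [-0.1, -0.3, -0.3]
gripper_width: 0.0298
gripper_force: 0.0
d [ 0.     -0.0005  0.0062] turn [ 0.04 -0.03 -0.05]
at [0.4395 0.1615 0.2062] [ 1.7996e+02 -3.0000e-02 -7.7980e+01] t 9.0 F [-0.1 -0.3 -0.3] w 0.0298 0.0
```

```bash
python3 -m pendant '[[[0,0,0.003,0,0,0,-0.32],[0,0,0.0065,0,0,0,-0.32],[0,0,0.0065,0,0,0,-0.32]]]' | grep -E "tcp|cont"; for i in 1; do :; done; python3 -m pendant '[[[0.004,0,0,0,0,0,-0.32],[0.008,0,0,0,0,0,-0.32],[0.012,0,0,0,0,0,-0.32],[0.016,0,0,0,0,0,-0.32],[0.02,0,0,0,0,0,-0.32]]]' | grep -E "tcp|cont";  python3 -m pendant '[[[0.005,0,0,0,0,0,-0.32],[0.01,0,0,0,0,0,-0.32],[0.015,0,0,0,0,0,-0.32],[0.02,0,0,0,0,0,-0.32],[0.025,0,0,0,0,0,-0.32]]]' | grep -E "tcp|cont"
```

```text
tcp_pos: [0.4395, 0.1618, 0.2001]
contact_force: [-1.0, -0.5, 0.7]
tcp_pos: [0.4439, 0.142, 0.2003]
contact_force: [-1.2, 1.7, 0.8]
tcp_pos: [0.4491, 0.1174, 0.2002]
contact_force: [-1.4, 2.0, 0.9]
```

```bash
python3 -m pendant '[[[0.004,0,0,0,0,0,-0.32],[0.008,0,0,0,0,0,-0.32],[0.012,0,0,0,0,0,-0.32],[0.016,0,0,0,0,0,-0.32],[0.02,0,0,0,0,0,-0.32]]]' | grep -E "tcp|cont";  python3 -m pendant '[[[0.004,0,0,0,0,0,-0.32],[0.008,0,0,0,0,0,-0.32],[0.012,0,0,0,0,0,-0.32],[0.016,0,0,0,0,0,-0.32],[0.02,0,0,0,0,0,-0.32]]]' | grep -E "tcp|cont"; python3 go.py 0.4746 0.0478 0.200 -77.93;  python3 -c "
from h import *
b=snap('scene','s5.png')
cv2.imwrite('pics/g5.png',cv2.resize(b[140:290,290:450],None,fx=4,fy=4,interpolation=2)[:,:,::-1])"
```

```text
tcp_pos: [0.4532, 0.098, 0.2002]
contact_force: [0.5, 2.7, 1.6]
tcp_pos: [0.4572, 0.0782, 0.2]
contact_force: [-1.0, 1.2, -0.8]
d [ 0.0333 -0.0107  0.    ] turn [ 0.03 -0.01 -0.04]
at [0.4572 0.0782 0.2   ] [ 1.7997e+02 -1.0000e-02 -7.7970e+01] t 11.3 F [-1.   1.2 -0.8] w 0.0303 0.4
```

View pics/g5.png

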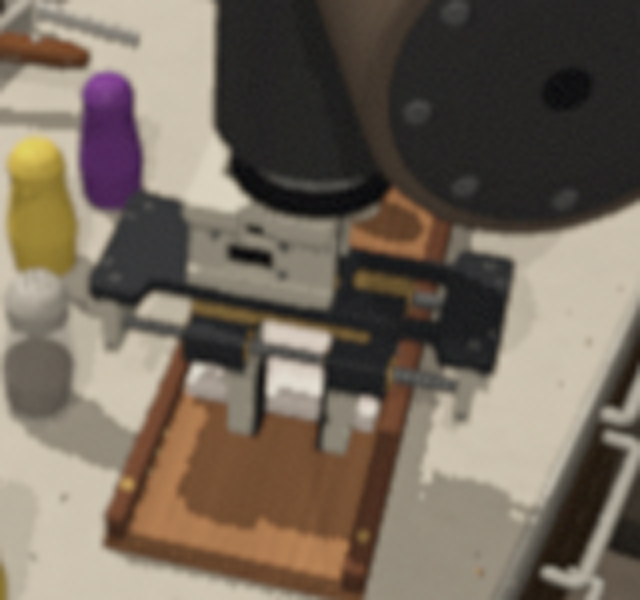

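The slab is being pushed squarely by both fingers and its trailing edge is tilted up at crop (290,400). The parked shaker at (38,345) is clear of the gripper. I'll keep going, slowing near the end.

```bash
python3 -m pendant '[[[0.004,0,0,0,0,0,-0.32],[0.008,0,0,0,0,0,-0.32],[0.012,0,0,0,0,0,-0.32],[0.016,0,0,0,0,0,-0.32],[0.02,0,0,0,0,0,-0.32]]]' | grep -E "tcp|cont";  python3 -m pendant '[[[0.002,0,0,0,0,0,-0.32],[0.004,0,0,0,0,0,-0.32],[0.006,0,0,0,0,0,-0.32],[0.008,0,0,0,0,0,-0.32],[0.01,0,0,0,0,0,-0.32]]]' | grep -E "tcp|cont"; python3 go.py 0.4746 0.0478 0.200 -77.93
```

```text
tcp_pos: [0.4615, 0.0588, 0.2001]
contact_force: [-0.9, 0.9, -0.3]
tcp_pos: [0.4636, 0.0492, 0.2002]
contact_force: [-0.8, 1.3, -1.3]
d [ 0.0037 -0.0105  0.0002] turn [-0.   -0.   -0.02]
at [0.4636 0.0492 0.2002] [-180.     -0.    -77.95] t 12.35 F [-0.8  1.3 -1.3] w 0.0297 0.5
```

```bash
python3 -m pendant '[[[0.001,0,0,0,0,0,-0.32],[0.002,0,0,0,0,0,-0.32],[0.003,0,0,0,0,0,-0.32],[0.004,0,0,0,0,0,-0.32],[0.004,0,0,0,0,0,-0.32]]]' | grep -E "tcp|cont";  python3 -m pendant '[[[0.001,0,0,0,0,0,-0.32],[0.002,0,0,0,0,0,-0.32],[0.002,0,0,0,0,0,-0.32]]]' | grep -E "tcp|cont"; python3 -c "
from h import *
b=snap('scene','s6.png')
cv2.imwrite('pics/g6.png',cv2.resize(b[140:290,290:450],None,fx=4,fy=4,interpolation=2)[:,:,::-1])"
```

```text
tcp_pos: [0.4644, 0.0453, 0.2002]
contact_force: [-0.2, -0.0, 0.2]
tcp_pos: [0.4648, 0.0434, 0.2002]
contact_force: [0.0, -0.6, -0.2]
```

View pics/g6.png

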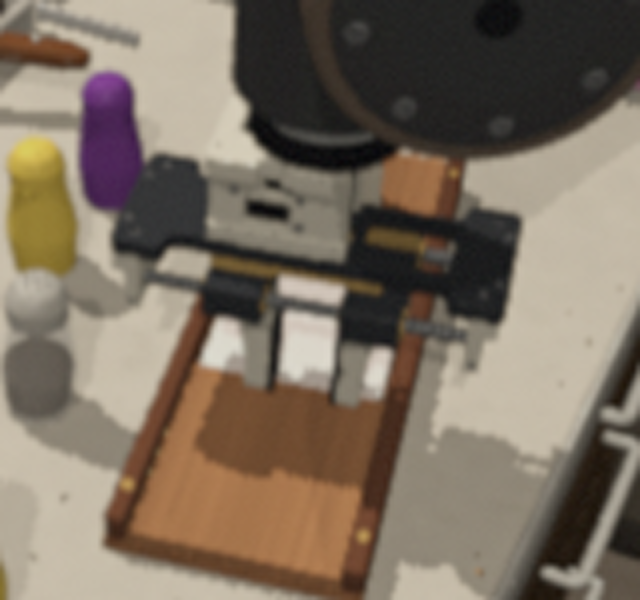

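No raised edge of the slab is visible any more and the push force is gone, so it looks seated. I'll lift, go over to the shaker, and check.

```bash
python3 -m pendant '[[[0,0,-0.02,0,0,0,-0.32],[0,0,-0.05,0,0,0,0],[0,0,-0.09,0,0,0,1],[0,0,-0.12,0,0,0,1],[0,0,-0.13,0,0,0,1]]]' | grep -E "tcp|cont"; python3 go.py 0.5942 0.1 0.32 -78.25;  python3 -c "
from h import *
b=snap('scene','s7.png');a=snap('top','t7.png')
cv2.imwrite('pics/g7.png',np.hstack([cv2.resize(b[140:290,290:450],None,fx=2.5,fy=2.5,interpolation=2),cv2.resize(a[170:320,270:430],None,fx=2.5,fy=2.5,interpolation=2)])[:,:,::-1])"
```

```text
tcp_pos: [0.4655, 0.0437, 0.3335]
contact_force: [1.3, 0.5, -0.5]
d [-0.0281 -0.1375  0.0143] turn [-0.31  0.06  0.32]
at [0.4655 0.0437 0.3335] [-1.7969e+02  6.0000e-02 -7.7930e+01] t 13.7 F [ 1.3  0.5 -0.5] w 0.0563 0.0
```

View pics/g7.png

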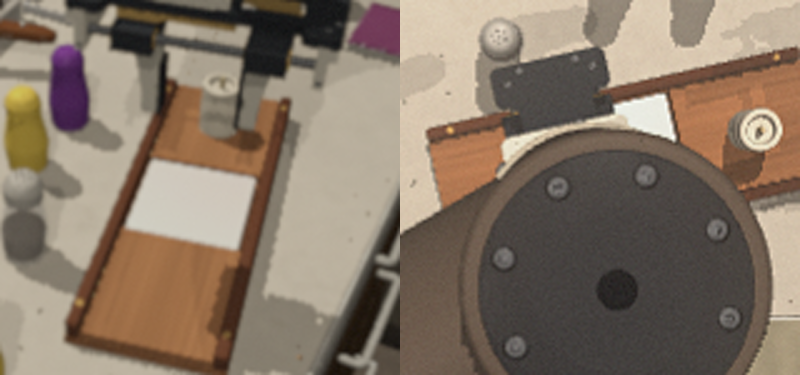

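The slab lies flush in the recess, with left-crop corners (152,158), (258,178), (240,250) and (125,230). The candle stands unmoved at right-crop (757,130), and the shaker is upright on the worktop at (502,39).

```bash
python3 - <<'E'
from h import *
im=cv2.imread('pics/s7.png');h=cv2.cvtColor(im,cv2.COLOR_BGR2HSV)
m=((h[...,1]<30)&(h[...,2]>185)).astype(np.uint8);k=np.zeros_like(m);k[195:245,335:398]=1;m*=k
m=cv2.morphologyEx(m,cv2.MORPH_OPEN,np.ones((3,3)));c=max(cv2.findContours(m,0,2)[0],key=cv2.contourArea)
R=cv2.minAreaRect(np.array([onz('scene',p[0],.018)[:2] for p in c],np.float32));print(R)
P=[onz('scene',(290+x/2.5,140+y/2.5),.018)[:2] for x,y in((152,158),(258,178),(240,250),(125,230))];print('slab mid',np.mean(P,0))
E
python3 -m pendant '[[[-0.006,-0.03,0,0,0,0,1],[-0.014,-0.068,0,0,0,0,1],[-0.022,-0.107,0,0,0,0,1],[-0.028,-0.137,0,0,0,0.3,1],[-0.028,-0.1375,0,0,0,0.3,1]]]' >/dev/null;  python3 -m pendant '[[[0,0,0,0,0,0,1],[0,0,0,0,0,0,1]]]'; python3 go.py 0.594 0.1 0.2185 -78.25
```

```text
((0.48607534170150757, -0.006028473377227783), (0.0971614345908165, 0.09556415677070618), 12.218924522399902)
slab mid [ 0.48352458 -0.00576334]
time_s: 14.5
tcp_pos: [0.5926, 0.0992, 0.3287]
eef_rot: [179.8, -0.0, -78.3]
contact_force: [-0.3, 0.1, -0.0]
gripper_width: 0.0879
gripper_force: 0.0
d [-0.0006 -0.0018  0.1102] turn [ 0.15 -0.02 -0.03]
at [0.5926 0.0992 0.3287] [ 1.7985e+02 -2.0000e-02 -7.8280e+01] t 14.5 F [-0.3  0.1 -0. ] w 0.0879 0.0
```

```bash
python3 -m pendant '[[[-0.0006,-0.0015,0.03,0,0,0,1],[-0.0006,-0.0015,0.06,0,0,0,1],[-0.0006,-0.0015,0.09,0,0,0,1],[-0.0006,-0.0015,0.105,0,0,0,1],[-0.0006,-0.0015,0.1105,0,0,0,1]]]' 12 >/dev/null; python3 -m pendant '[[[0,0,0,0,0,0,0.6],[0,0,0,0,0,0,0.2],[0,0,0,0,0,0,-0.1],[0,0,0,0,0,0,-0.3],[0,0,0,0,0,0,-1]]]' 12 >/dev/null;  python3 -m pendant '[[[0,0,0,0,0,0,-1],[0,0,0,0,0,0,-1],[0,0,0,0,0,0,-1],[0,0,0,0,0,0,-1]]]' 20; python3 go.py 0.594 0.1 0.2185 -78.25
```

```text
time_s: 15.9
tcp_pos: [0.5948, 0.1004, 0.2198]
eef_rot: [180.0, -0.0, -78.3]
contact_force: [-0.5, 0.3, 2.4]
gripper_width: 0.0377
gripper_force: 19.9
d [0.0002 0.0008 0.0013] turn [ 0.   -0.   -0.01]
at [0.5948 0.1004 0.2198] [180.    -0.   -78.26] t 15.9 F [-0.5  0.3  2.4] w 0.0377 19.9
```

```bash
python3 -m pendant '[[[0,0,-0.005,0,0,0,-1],[0,0,-0.025,0,0,0,-1],[0,0,-0.045,0,0,0,-1],[0,0,-0.06,0,0,0,-1],[0,0,-0.065,0,0,0,-1]]]' | grep -E "cont|width";  python3 -m pendant '[[[0,0,0,0,0,0,-1]]]' | grep tcp;  python3 go.py 0.487 -0.009 0.285 -77.93
```

```text
contact_force: [-0.2, -0.0, -0.2]
gripper_width: 0.0375
tcp_pos: [0.5949, 0.1005, 0.2854]
d [8.530e-02 1.279e-01 1.000e-04] turn [-0.08  0.03 -0.33]
at [0.5949 0.1005 0.2854] [-1.7992e+02  3.0000e-02 -7.8260e+01] t 16.5 F [-0.2  0.7 -1.3] w 0.0374 19.7
```

```bash
python3 -m pendant '[[[0.012,0.018,0,0,0,0,-1],[0.034,0.05,0,0,0,0,-1],[0.058,0.087,0,0,0,0,-1],[0.078,0.117,0,0,0,0,-1],[0.0853,0.128,0,0,0,0,-1]]]' >/dev/null;  python3 -m pendant '[[[0,0,0.005,0,0,0,-1],[0,0,0.02,0,0,0,-1],[0,0,0.035,0,0,0,-1],[0,0,0.042,0,0,0,-1],[0,0,0.042,0,0,0,-1]]]' >/dev/null; python3 -m pendant '[[[0,0,0,0,0,0,-1],[0,0,0,0,0,0,-1]]]'; python3 go.py 0.487 -0.009 0.2378 -78.25;  python3 -c "
from h import *
b=snap('scene','s8.png')
cv2.imwrite('pics/g8.png',cv2.resize(b[140:290,290:450],None,fx=4,fy=4,interpolation=2)[:,:,::-1])"
```

```text
time_s: 17.7
tcp_pos: [0.4873, -0.0089, 0.2431]
eef_rot: [-180.0, -0.0, -78.2]
contact_force: [0.0, -0.5, -0.7]
gripper_width: 0.0371
gripper_force: 19.7
d [0.0001 0.0003 0.0053] turn [-0.04 -0.    0.01]
at [ 0.4873 -0.0089  0.2431] [-179.96   -0.    -78.24] t 17.7 F [ 0.  -0.5 -0.7] w 0.0371 19.7
```

View pics/g8.png

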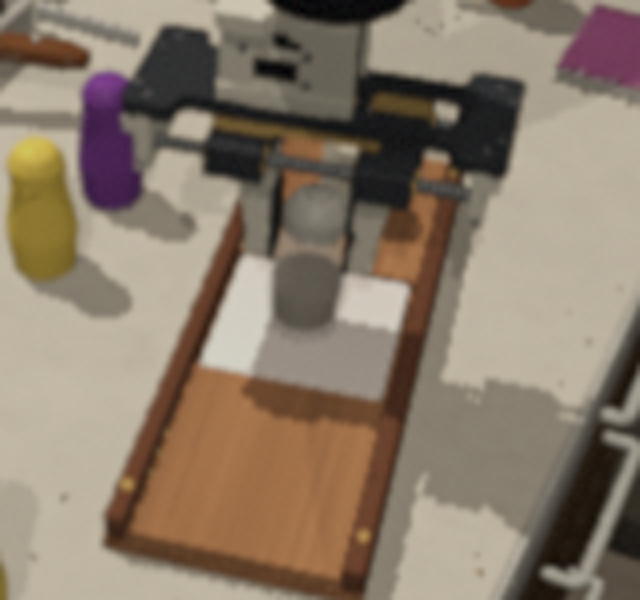

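The shaker hangs upright over the slab with its base near crop (306,318), and the slab middle is near (310,326), so it is centred to within a few mm. I'll lower it.

```bash
python3 -m pendant '[[[0,0,0.002,0,0,0,-1],[0,0,0.004,0,0,0,-1],[0,0,0.0045,0,0,0,-1],[0,0,0.0045,0,0,0,-1]]]' | grep -E "tcp|cont"; python3 -m pendant '[[[0,0,0.001,0,0,0,-1],[0,0,0.001,0,0,0,-1],[0,0,0.001,0,0,0,-1]]]'| grep -E "tcp|cont"
```

```text
tcp_pos: [0.4868, -0.0092, 0.2381]
contact_force: [-0.4, -0.4, -0.7]
tcp_pos: [0.4869, -0.0092, 0.2377]
contact_force: [-1.6, 0.2, 5.5]
```

Contact at 5 N, so I'll release slowly, rise, and check.

```bash
python3 -m pendant '[[[0,0,-0.0005,0,0,0,-1],[0,0,-0.0005,0,0,0,-0.1],[0,0,-0.0005,0,0,0,0.2],[0,0,-0.0005,0,0,0,0.6],[0,0,-0.0005,0,0,0,1]]]' >/dev/null; python3 -m pendant '[[[0,0,0,0,0,0,1],[0,0,0,0,0,0,1],[0,0,0,0,0,0,1],[0,0,-0.03,0,0,0,1],[0,0,-0.07,0,0,0,1]]]' >/dev/null;  python3 -m pendant '[[[0,0,-0.04,0,0,0,1],[0,0,-0.08,0,0,0,1],[0.04,0,-0.1,0,0,0,1],[0.08,0,-0.1,0,0,0,1],[0.12,0,-0.1,0,0,0,1]]]'; python3 -m pendant '[[[0.04,0,0,0,0,0,1],[0.08,0,0,0,0,0,1],[0.1,0,0,0,0,0,1],[0.1,0,0,0,0,0,1]]]' >/dev/null;  python3 -c "
from h import *
b=snap('scene','s9.png');a=snap('top','t9.png')
cv2.imwrite('pics/g9.png',np.hstack([cv2.resize(b[140:290,290:450],None,fx=2.5,fy=2.5,interpolation=2),cv2.resize(a[150:300,270:430],None,fx=2.5,fy=2.5,interpolation=2)])[:,:,::-1])"
```

```text
time_s: 19.95
tcp_pos: [0.5113, -0.1276, 0.4089]
eef_rot: [-179.8, -0.0, -78.2]
contact_force: [0.6, 0.9, -0.5]
gripper_width: 0.0875
gripper_force: 0.0
```

View pics/g9.png

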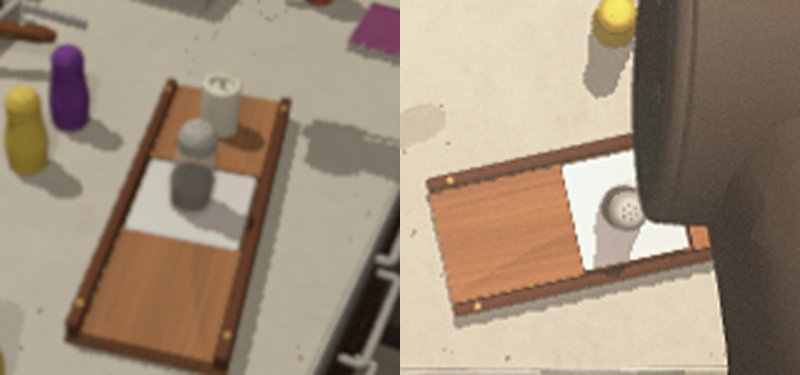

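The shaker stands upright on the middle of the flush slab: its base is at left-crop (191,201) and the slab middle at about (194,204). The candle is unmoved and the arm is clear.

```bash
python3 -c "
from plant import r
print(r.close_job())"
```

```text
the job is handed in; nothing more can be done
None
```

The job is done and handed in at about 20 s: the slab is seated flush in the recess, the sugar shaker stands upright and released within a few mm of its middle, and the candle was left where it stood.

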